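Crib up the tilting board and hold its index plunger out

TASK

Finish the crib on the two bearers of the tilting-board stand with the three loose blue slats, log-cabin fashion: one completes the pair across the bearers, which has one slat laid already, then the other two lie crosswise on that pair, every slat flush with the ends of those beneath it. Then pull the red index plunger fully back and hold it there, so that the board comes down by itself, untouched, until it lies level on the crib. Finish while still holding the plunger fully back, with the crib square under the board and the other things on the bench left where they stand.

Things in the scene. Friction and masses are not known exactly. Their poses are not given: they have to be found in the camera images.
- slat0_mid (a point): centre of a loose blue-painted wooden slat, 140 x 30 x 20 mm (long, wide, thick; about 50 g), lying flat on the bench; its x axis runs along its length, z up. The three are alike.
- slat1_mid (a point): centre of a loose blue-painted wooden slat, 140 x 30 x 20 mm (long, wide, thick; about 50 g), lying flat on the bench; its x axis runs along its length, z up. The three are alike.
- slat2_mid (a point): centre of a loose blue-painted wooden slat, 140 x 30 x 20 mm (long, wide, thick; about 50 g), lying flat on the bench; its x axis runs along its length, z up. The three are alike.
- laid_mid (a point): centre of the slat that is already laid across the bearers at their far (+x) ends; same size and colour, its x axis along its length
- crib_seat (a point): crib place: point midway between the stand's two fixed bearers, level with their tops, 32 mm above the bench (grey base 12 mm, bearers 20 mm thick). Bearers: brown bars 140 x 30 x 20 mm along this x axis, middle lines at y = -55 and 55 mm. z up
- low0 (a point): where the centre of one slat of the first pair lies when it is flush, along y of this frame: x = -55 mm in the crib_seat frame, 10 mm above it
- low1 (a point): where the centre of one slat of the first pair lies when it is flush, along y of this frame: x = 55 mm in the crib_seat frame, 10 mm above it
- top0 (a point): where the centre of one slat of the second pair lies when it is flush, along x of this frame: y = -55 mm in the crib_seat frame, 30 mm above it
- top1 (a point): where the centre of one slat of the second pair lies when it is flush, along x of this frame: y = 55 mm in the crib_seat frame, 30 mm above it
- board (a joint): rad by which the tilting board has come down: 0 = raised 78 degrees from level, held by the index pin in a hole of the aluminium quadrant on its hinge shaft; 1.36 = level, underside 72 mm above the bench, the height of the crib. With the pin out it sinks by itself in 3 to 6 s (damper), over x = -120 to 120 mm of the crib_seat frame. If let go, the pin drops into the next hole
- board_mid (a point): middle of the pale wooden board, 240 mm along the hinge (x), 320 mm from hinge to free edge (y), 12 mm thick, about 0.85 kg. Raised, it stands up from the hinge on the crib's -y side, leaning a little over towards +y; its free edge is then 370 mm above the bench
- hinge (a point): middle of the board's hinge axis, which runs along x, 62 mm above the bench, at y = -220 mm in the crib_seat frame. The raised board stands over it from x = -120 to 120 mm; the end brackets are at x = -182 and 154 mm
- plunger (a joint): travel (m) of the index plunger: 0 = pin seated in the hole, 0.014 = fully back against its stop; the pin is clear of the hole from 0.010. A spring drives it home with 8 N seated, 16 N fully back
- knob (a point): middle of the red plunger knob, 30 mm across, 25 mm long, axis level along x; moves with it. +x points to the board: pull along -x. Seated: 144 mm above the bench, x = -226, y = -242 mm in the crib_seat frame. Behind it a barrel 18 mm across, at 40 mm the upright grey bracket (100 mm wide, top 24 mm above the knob's axis), at 105 mm the board's end. Open above, below and both sides
- sanding_block: cork sanding block, 40 x 65 x 28 mm, lying between the loose slats; origin under its middle. Not part of the job
- paint_tin: yellow-banded tin, 90 mm across, 100 mm tall; origin under its middle. Not part of the job
- cone: dark grey prop cone, 68 mm across the foot, 137 mm tall; origin under its middle. Not part of the job
- glue: glue bottle, 60 mm across, 160 mm tall, orange cap; origin under its middle. Not part of the job
- tape: yellow tape measure, 70 x 35 x 65 mm; origin under its middle. Not part of the job
- brush: paint brush lying flat, right of the stand. Not part of the job
- hammer: hammer lying flat, right of the stand. Not part of the job
Things that resemble listed ones, but are neither listed nor needed, are in the scene too. Leave any green or purple look-alike of the part that bears slat0_mid alone.

How it is judged:
On the way, in this order (a step that is already met when the one before it is completed fails the run):
1. the first pair of slats lies across the bearers, flush with their ends, the board still up (((distance between slat0_mid and low0 below 0.018 m and angle between the x axis of slat0_mid and the y axis of low0, either way round below 0.17 rad) or (distance between slat1_mid and low0 below 0.018 m and angle between the x axis of slat1_mid and the y axis of low0, either way round below 0.17 rad) or (distance between slat2_mid and low0 below 0.018 m and angle between the x axis of slat2_mid and the y axis of low0, either way round below 0.17 rad) or (distance between laid_mid and low0 below 0.018 m and angle between the x axis of laid_mid and the y axis of low0, either way round below 0.17 rad)) and ((distance between slat0_mid and low1 below 0.018 m and angle between the x axis of slat0_mid and the y axis of low1, either way round below 0.17 rad) or (distance between slat1_mid and low1 below 0.018 m and angle between the x axis of slat1_mid and the y axis of low1, either way round below 0.17 rad) or (distance between slat2_mid and low1 below 0.018 m and angle between the x axis of slat2_mid and the y axis of low1, either way round below 0.17 rad) or (distance between laid_mid and low1 below 0.018 m and angle between the x axis of laid_mid and the y axis of low1, either way round below 0.17 rad)) and value of joint board below 0.08 rad), for 0.2 s.
2. the second pair lies crosswise on the first, flush with its ends, the board still up and pinned (all of step 1 and ((distance between slat0_mid and top0 below 0.018 m and angle between the x axis of slat0_mid and the x axis of top0, either way round below 0.17 rad) or (distance between slat1_mid and top0 below 0.018 m and angle between the x axis of slat1_mid and the x axis of top0, either way round below 0.17 rad) or (distance between slat2_mid and top0 below 0.018 m and angle between the x axis of slat2_mid and the x axis of top0, either way round below 0.17 rad) or (distance between laid_mid and top0 below 0.018 m and angle between the x axis of laid_mid and the x axis of top0, either way round below 0.17 rad)) and ((distance between slat0_mid and top1 below 0.018 m and angle between the x axis of slat0_mid and the x axis of top1, either way round below 0.17 rad) or (distance between slat1_mid and top1 below 0.018 m and angle between the x axis of slat1_mid and the x axis of top1, either way round below 0.17 rad) or (distance between slat2_mid and top1 below 0.018 m and angle between the x axis of slat2_mid and the x axis of top1, either way round below 0.17 rad) or (distance between laid_mid and top1 below 0.018 m and angle between the x axis of laid_mid and the x axis of top1, either way round below 0.17 rad)) and linear speed of each of slat0, slat1, slat2, laid below 0.02 m/s), for 0.2 s.
3. the plunger is pulled fully back (value of joint plunger above 0.0115 m and ((distance between slat0_mid and low0 below 0.018 m and angle between the x axis of slat0_mid and the y axis of low0, either way round below 0.17 rad) or (distance between slat1_mid and low0 below 0.018 m and angle between the x axis of slat1_mid and the y axis of low0, either way round below 0.17 rad) or (distance between slat2_mid and low0 below 0.018 m and angle between the x axis of slat2_mid and the y axis of low0, either way round below 0.17 rad) or (distance between laid_mid and low0 below 0.018 m and angle between the x axis of laid_mid and the y axis of low0, either way round below 0.17 rad)) and ((distance between slat0_mid and low1 below 0.018 m and angle between the x axis of slat0_mid and the y axis of low1, either way round below 0.17 rad) or (distance between slat1_mid and low1 below 0.018 m and angle between the x axis of slat1_mid and the y axis of low1, either way round below 0.17 rad) or (distance between slat2_mid and low1 below 0.018 m and angle between the x axis of slat2_mid and the y axis of low1, either way round below 0.17 rad) or (distance between laid_mid and low1 below 0.018 m and angle between the x axis of laid_mid and the y axis of low1, either way round below 0.17 rad)) and ((distance between slat0_mid and top0 below 0.018 m and angle between the x axis of slat0_mid and the x axis of top0, either way round below 0.17 rad) or (distance between slat1_mid and top0 below 0.018 m and angle between the x axis of slat1_mid and the x axis of top0, either way round below 0.17 rad) or (distance between slat2_mid and top0 below 0.018 m and angle between the x axis of slat2_mid and the x axis of top0, either way round below 0.17 rad) or (distance between laid_mid and top0 below 0.018 m and angle between the x axis of laid_mid and the x axis of top0, either way round below 0.17 rad)) and ((distance between slat0_mid and top1 below 0.018 m and angle between the x axis of slat0_mid and the x axis of top1, either way round below 0.17 rad) or (distance between slat1_mid and top1 below 0.018 m and angle between the x axis of slat1_mid and the x axis of top1, either way round below 0.17 rad) or (distance between slat2_mid and top1 below 0.018 m and angle between the x axis of slat2_mid and the x axis of top1, either way round below 0.17 rad) or (distance between laid_mid and top1 below 0.018 m and angle between the x axis of laid_mid and the x axis of top1, either way round below 0.17 rad))), for 0.2 s.
At the end, for the whole second after the job is handed in: Fingers hold the plunger 11.5 mm or more out of 14; the board is at rest on the slats, level within 2.5 degrees; the four slats form the crib, two across the bearers and two across those, each within 18 mm of its flush place and 10 degrees of square (all of step 3 and linear speed of each of slat0, slat1, slat2, laid below 0.02 m/s and contact force between the fingers and plunger above 3 N and value of joint board between 1.315 and 1.41 rad and velocity of joint board between -0.03 and 0.03 rad/s and (contact force between board and slat0 above 1 N or contact force between board and slat1 above 1 N or contact force between board and slat2 above 1 N or contact force between board and laid above 1 N)); the arm keeps its last pose, push and grip.
It fails at once if the robot touches or pushes the board (contact force between any of the fingers, the arm and board above 2 N).
It fails at once if another thing on the bench is moved by more than 30 mm (distance of any of sanding_block, paint_tin, cone, glue, tape, brush, hammer from where it was at the start of the episode above 0.03 m).
It also fails if it takes over 72 s, if anything falls off the work surface, if the arm or the gripper's body presses on something with over 40 N, if the wrist force passes 120 N, or if a joint passes its speed limit or range.

ROBOT

A 7-joint arm with a two-finger parallel gripper is mounted at the origin on the work surface. World frame = base frame: x ahead of the robot, y to its left, z up, the work surface at z = 0. Lengths are in m, angles in rad, forces in N, time in s.
With the tool pointing down it reaches from about 0.35 to 0.9 m from the base axis. Payload 8.1 kg.
Tool frame: the origin (TCP) lies on the centre line of the jaws, within the pads' length; the fingertips stand 25 mm ahead of it and the grasp point (between the pads) lies 6 mm ahead of it; z points along the fingers, y is the line along which they close (so a half turn about z gives the same grasp; the last joint's range is limited). The gripper opens to 85 mm and grips with 20 to 120 N. Pads are 22 mm wide; open, the fingers measure 114 mm over their backs; the gripper's body (76 mm by 85 mm) begins 54 mm behind the grasp point. The pads swing forward as they close: fully open they stand 13 mm farther back than shut.
Start: joints at [-1.415, 0.434, 0.025, 1.573, -0.012, 1.134, -0.075], TCP at [0.16, 0.604, 0.256] pointing down, gripper open.
Joint ranges: [-2.62, 2.62], [-0.44, 2.09], [-1.27, 1.32], [0.08, 2.57], [-1.32, 4.46], [0.12, 2], [-2.74, 2.74]. Speed limits (rad/s): [2.22, 2.22, 3.01, 3.01, 3.14, 3.14, 3.14].

INTERFACE

Orientations are given as a unit quaternion [x, y, z, w].
In Python, from plant import ctrl gives the robot as it stands.
- The arm moves only by the shell command python3 -m inch 'ROWS' [FORCE]. ROWS is JSON, a list of rows, each a list of 7 numbers: the gripper's target within -1 to 1 (shut at 1, half-way at 0, fully open at -1), then the shift along the world's x, y, z in mm, then the turn, a rotation vector about the world's x, y, z in degrees. In form: [[grip, x, y, z, wx, wy, wz], ...]. A call has 1 to 12 rows; each row shifts and turns the commanded pose from where the row before left it; what a row does not reach is not made up. A row lasts 1/12 s, in which the tool goes at most 41.7 mm and 7.16 degrees, less where a joint would pass 70% of its speed; a pose out of reach is approached as far as the arm can. A call is refused whole if a number of a shift passes 41.7 or a number of a turn 7.16, either way. A call with a gripper value outside its range is refused whole. The fingers move at their own pace and stop on an object; FORCE is the grip in N (left out, the last holds). Time passes only in rows, so rows that do not move let the fingers close. It gives the time, the measured TCP pose, the force, the opening and the grip force at its end, in the units of the state.
- ctrl.sense(): the state, without advancing time (a new reading comes with each control period).
- ctrl.get_image(name): name is "scene" or "side" or "wrist"; returns (picture, depth): 384x512x3 uint8, red, green, blue; 384x512 float32, m along the optical axis (not along the pixel's ray), 0 where there is no reading.
- ctrl.camera_model(name): a dict with "intrinsics" (3x3 intrinsics, pixels), "k1" (the pictures are not rectified: a ray, as slopes to the right and down, at radius r is drawn at 1 + k1 r^2 times it, then the intrinsics apply), "rvec" (rotation vector, rad) and "tvec" (3), from world to camera coordinates, as OpenCV has them. Camera axes: x right, y down, z forward; pixel columns grow to the right and rows downward; lengths in m; the calibration is good to about 2 mm. A picture is of the moment at which its call begins: read the wrist's pose just before it. camera_model takes no time and is no camera call; for the wrist camera it gives the pose at the moment of the call.
- ctrl.sign_off(): hands the job in; it is judged then, once.
Trained networks look in the newest picture that a camera, given by its name, has taken for a name from the list of things; names that differ only in an ending like _2 or _b are one class to them, and where a whole thing is asked for, a point or a joint stands for the part that bears it (a point fixed in the world has none). Each returns a list of dicts, best first, with "p" (0 to 1); they miss things now and then, are a little off and sometimes report something else, mostly with a low value. They report only what shows in the picture. A call takes as long as a camera call. They do not tell look-alikes from the thing itself.
- ctrl.spot_in(camera, thing): "xyz" ([x, y, z] in m, in world coordinates, good to about 4 mm: the middle of the surface that is visible of it).
- ctrl.silhouettes(camera, thing): "pixels" (384x512 bool, what is visible of it).
The state is a dict: "clock": time; "q": joint angles; "joint_velocities": joint speeds; "joint_efforts": joint torques, N m; "position": TCP position; "orientation": TCP orientation; "wrist_force": force on the tool from outside, world axes, zero at the start; "moment": the same for the moment, N m; "opening": opening from 0.0 (shut) to 1.0 (fully open); "grip_force": force on a finger pad.
Only numpy, scipy, OpenCV 4.12 (cv2) and the standard library are available. Lean on these libraries where they do the work, as an engineer would, in place of code of your own. Each camera call takes 0.05 s, during which the arm holds its last target. There are 200 camera calls.

## Working session

There is one attempt and no reset: what is moved stays moved. The work goes in short steps, Python scripts to look and compute and a shell command to move; the robot and the scene stay as the last step left them, time stands still between calls to the robot, and variables do not carry over. Pictures are saved under pics/ and viewed, at most 10 in all, crops included, and the job is handed in when it is done.

```bash
ls; mkdir -p pics; cat > h.py <<'E'
import numpy as np, cv2
from scipy.spatial.transform import Rotation as R
from plant import ctrl
def cloud(cam,d,m):
    K=np.array(m["intrinsics"]);k=m["k1"]
    v,u=np.mgrid[0:384,0:512]
    p=cv2.undistortPoints(np.stack([u,v],-1).reshape(-1,1,2).astype(np.float64),K,np.array([k,0,0,0.])).reshape(384,512,2)
    c=np.dstack([p[...,0]*d,p[...,1]*d,d])
    Rm=cv2.Rodrigues(np.array(m["rvec"],float))[0]
    return (c-np.array(m["tvec"]).reshape(3))@Rm
def shot(cam,name=None):
    m=ctrl.camera_model(cam);im,d=ctrl.get_image(cam)
    if name: cv2.imwrite("pics/"+name,im[...,::-1])
    return im,d,cloud(cam,d,m)
E
python3 - <<'E'
from h import *
ims=[]
for c in("scene","side"):
    im,d,P=shot(c); np.savez(c,im=im,P=P,d=d); ims.append(im)
    for n in ("slat0_mid","knob","board_mid","sanding_block","paint_tin","cone","glue","tape","brush","hammer"):
        for r in ctrl.spot_in(c,n)[:6]: print(c,n,round(r["p"],2),np.round(r["xyz"],3))
cv2.imwrite("pics/a.png",cv2.resize(ims[0][...,::-1],(800,600)))
cv2.imwrite("pics/b.png",cv2.resize(ims[1][...,::-1],(800,600)))
print(ctrl.sense())
E
```

```text
pics
scene slat0_mid 0.95 [0.315 0.528 0.022]
scene slat0_mid 0.88 [0.213 0.379 0.021]
scene slat0_mid 0.8 [0.402 0.249 0.019]
scene slat0_mid 0.56 [0.34  0.095 0.02 ]
scene knob 0.47 [ 0.456 -0.261  0.154]
scene board_mid 0.92 [ 0.679 -0.198  0.23 ]
scene board_mid 0.38 [0.753 0.32  0.098]
scene sanding_block 0.63 [0.503 0.311 0.025]
scene sanding_block 0.45 [ 0.674 -0.202  0.229]
scene sanding_block 0.22 [ 0.3   -0.488  0.015]
scene paint_tin 0.61 [0.754 0.313 0.099]
scene paint_tin 0.4 [ 0.661 -0.164  0.016]
scene cone 0.86 [0.668 0.435 0.085]
scene glue 0.58 [0.466 0.515 0.097]
scene brush 0.64 [ 0.298 -0.487  0.016]
scene brush 0.52 [0.502 0.31  0.023]
scene brush 0.28 [0.706 0.002 0.05 ]
scene hammer 0.63 [ 0.474 -0.618  0.016]
side slat0_mid 0.62 [0.334 0.083 0.023]
side slat0_mid 0.62 [0.314 0.522 0.018]
side slat0_mid 0.57 [0.382 0.241 0.022]
side slat0_mid 0.46 [0.241 0.356 0.022]
side knob 0.58 [ 0.655 -0.209  0.231]
side knob 0.53 [ 0.439 -0.279  0.152]
side board_mid 0.78 [ 0.652 -0.209  0.234]
side board_mid 0.66 [0.374 0.334 0.02 ]
side sanding_block 0.51 [0.49  0.296 
[... 314 characters left out ...]
.43447434,  0.02500521,  1.57318883, -0.01161568,
        1.13397286, -0.0751323 ]), 'joint_velocities': array([5.98859595e-04, 1.40978655e-04, 2.55189499e-04, 8.04379863e-05,
       1.80791831e-04, 4.77592713e-04, 5.51133967e-04]), 'joint_efforts': array([ 1.84482606e-04, -6.70305705e+01,  1.02376722e+00, -3.16574121e+01,
        1.53282343e-02,  2.25935095e-03, -2.23974132e-05]), 'position': array([0.15998453, 0.60420534, 0.25634318]), 'orientation': array([1.29106541e-01, 9.91630727e-01, 5.08689946e-05, 2.36812372e-06]), 'wrist_force': array([ 0.63331739, -0.24949603,  0.37844059]), 'moment': array([-0.01122597, -0.04491244, -0.0246522 ]), 'grip_force': 0.0, 'opening': 1.0001920277835024}
```

View pics/a.png

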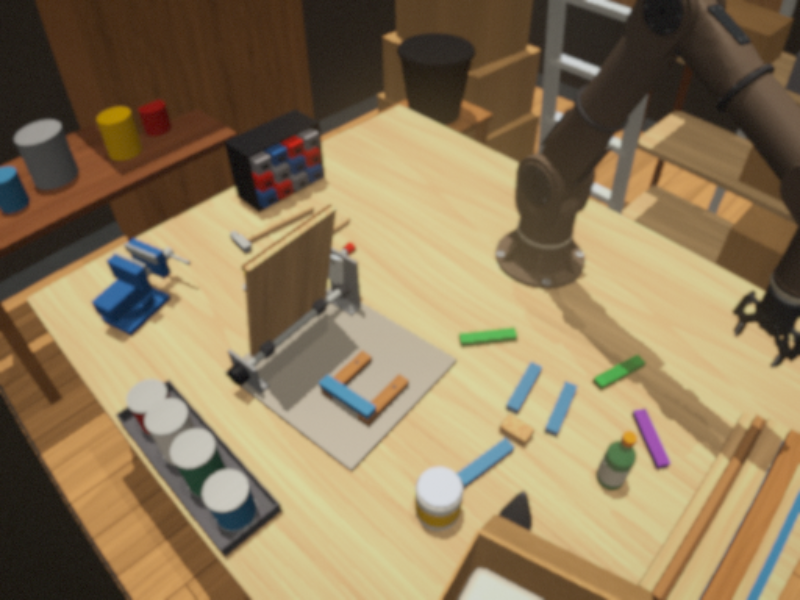

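View pics/b.png

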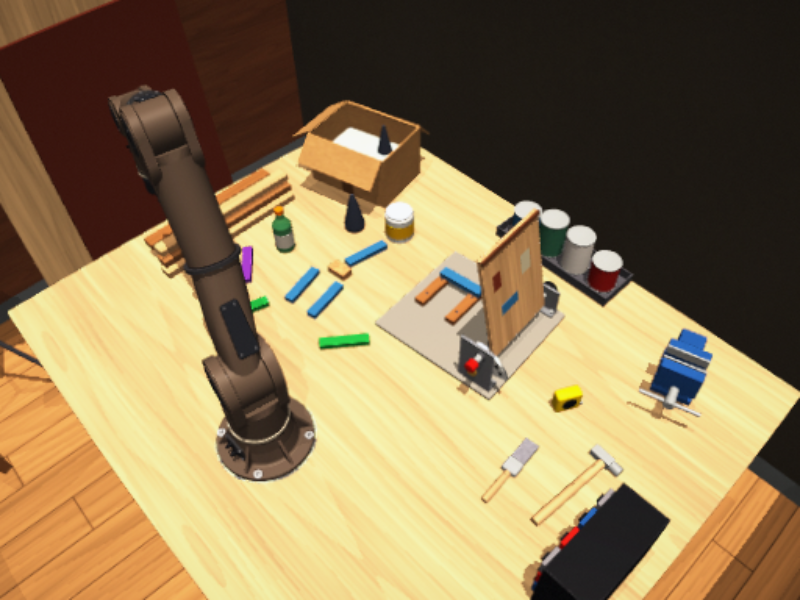

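The pictures agree. The three loose blue slats are at scene (524,387), (561,408) and (485,463); the laid one is at (347,397) on two brown bearers. The green bars at (488,337) and (619,371) and the purple one at (650,438) are look-alikes. The red knob is at scene (349,248), side (473,366). Next I'll measure the slats and bearers by colour on their known planes.

```bash
cat >> h.py <<'E'
def plane(m,uv,z):
    K=np.array(m["intrinsics"]);Rm=cv2.Rodrigues(np.array(m["rvec"],float))[0];t=np.array(m["tvec"]).reshape(3)
    p=cv2.undistortPoints(np.asarray(uv,float).reshape(-1,1,2),K,np.array([m["k1"],0,0,0.])).reshape(-1,2)
    dr=np.c_[p,np.ones(len(p))]@Rm; o=-Rm.T@t
    return o+dr*((z-o[2])/dr[:,2])[:,None]
def top_rects(im,P,m,hue,zr,area=40,S=60,V=40):
    hsv=cv2.cvtColor(im,cv2.COLOR_RGB2HSV)
    M=((hsv[...,0]>=hue[0])&(hsv[...,0]<=hue[1])&(hsv[...,1]>S)&(hsv[...,2]>V)).astype(np.uint8)
    n,l,st,_=cv2.connectedComponentsWithStats(M)
    out=[]
    for i in range(1,n):
        if st[i,4]<area: continue
        k=l==i; z=P[k][:,2]; zt=np.median(z[np.isfinite(z)])
        if not zr[0]<zt<zr[1]: continue
        k2=k&(abs(P[...,2]-zt)<.006)
        Q=P[k2][:,:2]; (c,s,a)=cv2.minAreaRect((Q*1000).astype(np.float32))
        if s[0]<s[1]: a+=90;s=s[::-1]
        v,u=np.nonzero(k); out.append((np.round(c,1),np.round(s,0),round((a+90)%180-90,1),round(zt*1000,1),(int(u.mean()),int(v.mean())),np.round(np.median(Q,0)*1000,1)))
    return out
E
python3 - <<'E'
from h import *
for c in("scene","side"):
    f=np.load(c+".npz");m=ctrl.camera_model(c)
    for nm,h,z in(("blue",(95,125),(0,.07)),("brown",(5,14),(.015,.045)),("red",(0,4),(.1,.2)),("red",(174,180),(.1,.2))):
        for r in top_rects(f["im"],f["P"],m,h,z,40,120 if nm!="blue" else 60): print(c,nm,*r)
    im,P=f["im"],f["P"];b=P[...,2]
    if c=="side": u,v=int(473*.64),int(366*.64); print(P[v-1:v+2,u-1:u+2].mean((0,1)))
E
```

```text
scene blue [  969.5 -1358.9] [73. 28.] 5.1 58.0 (6, 121) [  969.3 -1356.2]
scene blue [ 403.8 -718.1] [54. 31.] -45.5 50.0 (169, 126) [ 405.9 -711.3]
scene blue [394.9 246.3] [133.  25.] 14.2 22.3 (335, 247) [401.4 246.9]
scene blue [705.3  -1.6] [143.  29.] -83.0 53.8 (221, 253) [7.057e+02 2.000e-01]
scene blue [382.1 339.6] [138.  24.] 16.2 21.5 (358, 261) [387.6 340.7]
scene blue [600.  305.3] [136.  28.] -7.6 21.8 (310, 295) [603.3 306.4]
scene blue [1037.9   57.5] [77. 30.] -19.0 52.0 (151, 330) [1039.3   65.7]
scene blue [355.6 847.5] [271.  17.] 2.8 24.0 (496, 352) [367.9 847.8]
scene brown [  273.9 -1674.6] [1219.  439.] 0.7 28.2 (102, 66) [  101.6 -1474.9]
scene brown [649.7  64.4] [128.  24.] -4.2 29.1 (244, 259) [668.6  63.3]
scene red [ 257.  -720.5] [82. 31.] 36.3 165.6 (191, 94) [ 270.7 -710.4]
side blue [599.5 301.3] [136.  37.] -8.4 18.1 (233, 161) [595.8 300.1]
side blue [378.3 336. ] [143.  34.] 19.5 17.3 (192, 181) [373.4 333.8]
side blue [703.1  -5.2] [138.  37.] -81.2 49.6 (294, 180) [700.9  -2.7]
side blue [391.3 242.7] [142.  33.] 15.1 18.2 (207, 191) [384.6 240. ]
side brown [ 704.5 1608.9] [1324.  216.] 11.2 15.5 (105, 63) [ 880.1 1724.1]
side brown [481.9 709.7] [259.  48.] 3.0 43.4 (163, 129) [478.5 704.8]
side brown [626.7  45.2] [113.  35.] 5.3 30.3 (275, 185) [625.9  42.9]
side brown [640.8 -64.5] [121.  34.] 4.5 30.4 (296, 196) [637.1 -65.3]
side red [ 452.1 -273.1] [34. 26.] 12.6 151.6 (301, 233) [ 449.9 -275.8]
side red [ 270.1 -717. ] [45. 11.] -1.9 176.0 (363, 343) [ 271.5 -716.3]
[ 0.44665725 -0.27978552  0.15514801]
```

```bash
python3 -m inch '[[-0.3,21,-33,-4,0,0,2.7],[-0.3,21,-33,-4,0,0,2.7],[-0.3,21,-33,-4,0,0,2.7],[-0.3,21,-33,-4,0,0,2.7],[-0.3,21,-33,-4,0,0,2.7],[-0.3,21,-33,-4,0,0,2.7],[-0.3,21,-33,-4,0,0,2.7],[-0.3,21,-33,-4,0,0,2.7],[-0.3,21,-33,-4,0,0,2.7],[-0.3,21,-33,-4,0,0,2.7],[-0.3,21,-33,-4,0,0,2.7],[-0.3,0,0,0,0,0,0]]' 60
cat > look.py <<'E'
from h import *; import sys
s=ctrl.sense(); m=ctrl.camera_model("wrist"); im,d=ctrl.get_image("wrist"); P=cloud("wrist",d,m)
if len(sys.argv)>1: cv2.imwrite("pics/"+sys.argv[1],im[...,::-1])
np.savez("wrist",im=im,P=P)
print(s["clock"],np.round(s["position"]*1000,1),"ydir",np.round(np.degrees(np.arctan2(*R.from_quat(s["orientation"]).as_matrix()[[1,0],1])),1), "op",round(s["opening"],2))
print("cam",np.round(P[...,2].max(),3), -cv2.Rodrigues(np.array(m["rvec"],float))[0].T@np.array(m["tvec"]).reshape(3))
for nm,h,z in(("blue",(95,125),(0,.1)),("brown",(5,16),(.022,.045)),("red",(0,4),(.1,.2)),("red",(174,180),(.1,.2))):
    for r in top_rects(im,P,m,h,z,150,110 if nm!="blue" else 60): print(nm,*r)
E
python3 look.py w1.png
```

```text
clock: 2.1
position: [0.3947, 0.2338, 0.212]
orientation: [-0.126, 0.992, -0.002, 0.0]
wrist_force: [0.5, 0.2, 0.5]
opening: 0.65
grip_force: 0.0
2.1 [394.7 233.8 212. ] ydir 104.5 op 0.65
cam 0.33 [0.31254273 0.21305068 0.32987891]
blue [390.3 244.2] [138.  28.] 14.4 20.2 (270, 164) [383.6 242.5]
blue [378.4 337.4] [139.  29.] 17.2 20.2 (363, 175) [372. 335.]
blue [587.6 304.9] [116.  29.] -7.5 20.0 (277, 331) [578.6 304.7]
blue [700.5   9. ] [32. 31.] 7.8 49.5 (10, 366) [690.8   5.2]
brown [493.8 297.3] [54. 39.] -81.8 24.6 (298, 260) [483.  296.5]
brown [617.6  47. ] [93. 32.] 6.3 31.9 (53, 304) [603.2  44.2]
```

View pics/w1.png

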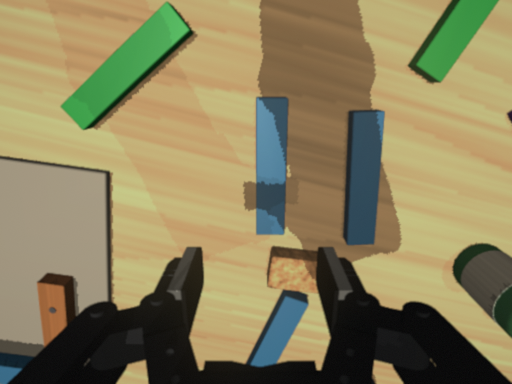

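The three blue slats show at (270,165), (365,175) and (280,330), with the cork block at (295,270) and the green bars well apart. Their measured sizes match the description, so I'll grasp the one at (270,165), which lies at (390,244) mm.

```bash
python3 -m inch '[[-0.3,-2,5,-36,0,0,0],[-0.3,-2,5,-36,0,0,0],[-0.3,0,0,-36,0,0,0],[-0.3,0,0,-36,0,0,0],[-0.3,0,0,-30,0,0,0],[-0.3,0,0,-9,0,0,0],[1,0,0,0,0,0,0],[1,0,0,0,0,0,0],[1,0,0,0,0,0,0],[1,0,0,0,0,0,0],[1,0,0,0,0,0,0]]' 60
```

```text
clock: 3.07
position: [0.3879, 0.252, 0.0308]
orientation: [-0.129, 0.992, 0.001, 0.001]
wrist_force: [0.6, -0.3, -0.8]
opening: 0.338
grip_force: 59.1
```

```bash
python3 -m inch '[[1,0,0,25,0,0,0],[1,0,0,41,0,0,0],[1,15,-20,41,0,0,-7.1],[1,15,-20,41,0,0,-7.1],[1,15,-20,0,0,0,-7.1],[1,15,-20,0,0,0,-7.1],[1,15,-20,0,0,0,-7.1],[1,15,-20,0,0,0,-7.1],[1,15,-20,0,0,0,-7.1],[1,15,-20,0,0,0,-7.1],[1,15,-20,0,0,0,-7.1],[1,15,-20,0,0,0,-7.1]]' && python3 -m inch '[[1,15,-20,0,0,0,-7.1],[1,15,-20,0,0,0,-7.1],[1,15,-20,0,0,0,-7.1],[1,13,-9,0,0,0,-5],[1,0,0,0,0,0,0],[1,0,0,0,0,0,0]]'; python3 look.py w2.png
```

```text
clock: 4.07
position: [0.5338, 0.0556, 0.1676]
orientation: [0.473, 0.881, 0.001, 0.0]
wrist_force: [0.5, 0.9, -0.8]
opening: 0.336
grip_force: 59.4
clock: 4.57
position: [0.5914, -0.013, 0.167]
orientation: [0.659, 0.752, 0.0, 0.0]
wrist_force: [0.4, -0.1, -0.4]
opening: 0.337
grip_force: 59.4
4.5667 [591.4 -13.  167. ] ydir 7.6 op 0.34
cam 0.285 [0.57946589 0.07009158 0.28494269]
blue [702.5  -2.4] [140.  31.] -82.6 52.1 (402, 191) [700.3   7.2]
brown [642.2  48.6] [140.  31.] 6.1 32.2 (325, 118) [635.7  50. ]
brown [661.3 -59.7] [70. 31.] 6.1 32.0 (335, 243) [665.8 -55.2]
```

View pics/w2.png

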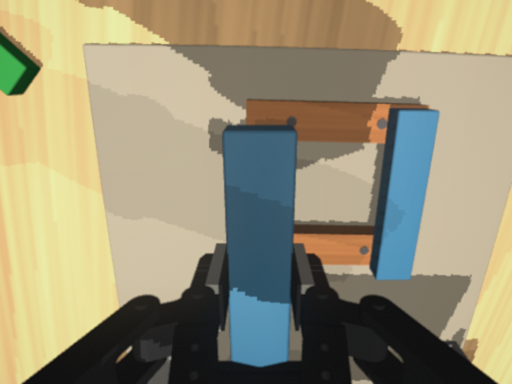

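```bash
python3 - <<'E'
from h import *
f=np.load("wrist.npz");P=f["P"]
for r in (128,131,134,140,180,230,340): print(r,np.round(P[r,[226,240,260,285,292]]*1000,0).tolist())
E
```

```text
128 [[568.0, 50.0, 152.0], [574.0, 51.0, 150.0], [582.0, 52.0, 151.0], [592.0, 54.0, 151.0], [595.0, 54.0, 151.0]]
131 [[569.0, 50.0, 157.0], [574.0, 51.0, 158.0], [582.0, 52.0, 156.0], [592.0, 53.0, 156.0], [595.0, 53.0, 156.0]]
134 [[569.0, 49.0, 157.0], [574.0, 50.0, 156.0], [582.0, 51.0, 158.0], [592.0, 52.0, 157.0], [595.0, 52.0, 157.0]]
140 [[569.0, 46.0, 156.0], [575.0, 47.0, 157.0], [583.0, 48.0, 156.0], [592.0, 50.0, 156.0], [595.0, 50.0, 157.0]]
180 [[571.0, 30.0, 157.0], [577.0, 31.0, 156.0], [585.0, 32.0, 157.0], [595.0, 33.0, 157.0], [598.0, 33.0, 156.0]]
230 [[573.0, 7.0, 156.0], [579.0, 8.0, 157.0], [588.0, 10.0, 157.0], [599.0, 11.0, 156.0], [602.0, 11.0, 156.0]]
340 [[578.0, -192.0, 12.0], [586.0, -52.0, 157.0], [596.0, -51.0, 157.0], [608.0, -49.0, 157.0], [648.0, -183.0, 12.0]]
```

```bash
python3 -m inch '[[1,1.5,3.5,-35,0,0,-1.5],[1,0,0,-35,0,0,0],[1,0,0,-25,0,0,0],[1,0,0,-9,0,0,0],[1,0,0,0,0,0,0],[1,0,0,0,0,0,0],[-0.1,0,0,0,0,0,0],[-0.1,0,0,0,0,0,0],[-0.1,0,0,0,0,0,0],[-0.1,0,0,30,0,0,0],[-0.1,0,0,41,0,0,0],[-0.1,0,0,41,0,0,0]]' && python3 look.py
```

```text
clock: 5.62
position: [0.5915, -0.0091, 0.1753]
orientation: [0.669, 0.744, -0.001, -0.001]
wrist_force: [1.6, 1.3, 0.3]
opening: 0.549
grip_force: 0.0
5.6167 [591.5  -9.1 175.3] ydir 6.1 op 0.55
cam 0.293 [0.58219309 0.07434038 0.29316955]
blue [591.9 -12. ] [140.  30.] -83.8 52.2 (261, 187) [591.2  -3. ]
blue [702.4  -2.2] [140.  31.] -82.5 52.1 (398, 189) [700.4   6.9]
brown [655.9  50.2] [112.  30.] 6.0 32.3 (333, 122) [642.4  49.6]
brown [655.2 -60.2] [81. 31.] 6.9 32.1 (327, 242) [659.2 -56.4]
```

```bash
python3 -m inch '[[-0.1,-14,22,0,0,0,6.7],[-0.1,-14,23,0,0,0,6.7],[-0.1,-14,23,0,0,0,6.7],[-0.1,-14,23,0,0,0,6.7],[-0.1,-14,23,0,0,0,6.7],[-0.1,-14,23,0,0,0,6.7],[-0.1,-14,23,0,0,0,6.7],[-0.1,-14,23,0,0,0,6.7],[-0.1,-14,23,0,0,0,6.7],[-0.1,-14,23,0,0,0,6.7],[-0.1,-14,23,0,0,0,6.7],[-0.1,-14,23,0,0,0,6.7]]' && python3 -m inch '[[-0.1,-15,24,0,0,0,6.7],[-0.1,-15,24,0,0,0,6.7],[-0.1,-15,22.5,0,0,0,6.7],[-0.1,0,0,0,0,0,0.5],[-0.1,0,0,0,0,0,0]]' && python3 look.py
```

```text
clock: 6.67
position: [0.4238, 0.267, 0.1749]
orientation: [0.028, 1.0, 0.0, 0.0]
wrist_force: [0.6, -0.1, 0.2]
opening: 0.549
grip_force: 0.0
clock: 7.08
position: [0.3785, 0.3378, 0.1747]
orientation: [-0.15, 0.989, 0.0, 0.0]
wrist_force: [-0.1, -1.4, 0.5]
opening: 0.549
grip_force: 0.0
7.0833 [378.5 337.8 174.7] ydir 107.3 op 0.55
cam 0.293 [0.29767267 0.31275161 0.29261176]
blue [378.7 337.9] [139.  29.] 17.0 20.2 (259, 174) [370.5 335.8]
brown [495.2 275.7] [39. 15.] -8.1 26.8 (168, 266) [482.6 277.4]
brown [489.7 329.3] [37. 12.] 8.3 27.1 (217, 278) [485.6 329.7]
```

```bash
python3 -m inch '[[-0.1,0,0,-40,0,0,0],[-0.1,0,0,-40,0,0,0],[-0.1,0,0,-40,0,0,0],[-0.1,0,0,-26,0,0,0],[-0.1,0,0,0,0,0,0],[1,0,0,0,0,0,0],[1,0,0,0,0,0,0],[1,0,0,0,0,0,0],[1,0,0,0,0,0,0],[1,0,0,25,0,0,0],[1,0,0,41,0,0,0],[1,0,0,41,0,0,0]]' && python3 -m inch '[[1,20,-29,39,0,0,-0.9],[1,23,-33,0,0,0,-0.9],[1,23,-33,0,0,0,-0.9],[1,23,-33,0,0,0,-0.9],[1,23,-33,0,0,0,-0.9],[1,23,-33,0,0,0,-0.9],[1,23,-33,0,0,0,-0.9],[1,23,-33,0,0,0,-0.9],[1,23,-33,0,0,0,-0.9],[1,23,-33,0,0,0,-0.9],[1,23,-33,0,0,0,-0.9],[1,20,-30,0,0,0,-0.9]]' && python3 -m inch '[[1,5,-10,0,0,0,0],[1,0,0,0,0,0,0],[1,0,0,0,0,0,0]]' && python3 look.py w3.png; python3 - <<'E'
from h import *
f=np.load("wrist.npz");P=f["P"]
for c in (258,): print(np.round(P[80:300:10,c]*1000,0).tolist())
E
```

```text
clock: 8.13
position: [0.3789, 0.3358, 0.137]
orientation: [-0.148, 0.989, -0.0, -0.001]
wrist_force: [1.8, 0.6, -0.9]
opening: 0.334
grip_force: 59.8
clock: 9.13
position: [0.6466, -0.049, 0.1678]
orientation: [-0.054, 0.999, -0.0, 0.001]
wrist_force: [0.8, -0.4, -0.7]
opening: 0.335
grip_force: 59.9
clock: 9.38
position: [0.6501, -0.0568, 0.1669]
orientation: [-0.054, 0.999, 0.0, 0.0]
wrist_force: [-0.4, 0.7, 0.2]
opening: 0.334
grip_force: 59.9
9.3833 [650.1 -56.8 166.9] ydir 96.2 op 0.33
cam 0.285 [ 0.56596645 -0.06595667  0.28477606]
brown [644.   48.2] [79. 31.] 6.3 32.1 (383, 193) [640.8  47.4]
[[565.0, -67.0, 11.0], [572.0, -66.0, 12.0], [580.0, -65.0, 12.0], [585.0, -65.0, 53.0], [580.0, -65.0, 153.0], [584.0, -65.0, 158.0], [588.0, -64.0, 158.0], [592.0, -64.0, 158.0], [596.0, -63.0, 158.0], [600.0, -63.0, 158.0], [604.0, -62.0, 158.0], [608.0, -62.0, 157.0], [613.0, -61.0, 158.0], [618.0, -61.0, 157.0], [621.0, -60.0, 158.0], [626.0, -60.0, 158.0], [631.0, -59.0, 159.0], [636.0, -59.0, 158.0], [640.0, -58.0, 159.0], [646.0, -58.0, 158.0], [651.0, -57.0, 158.0], [657.0, -57.0, 157.0]]
```

View pics/w3.png

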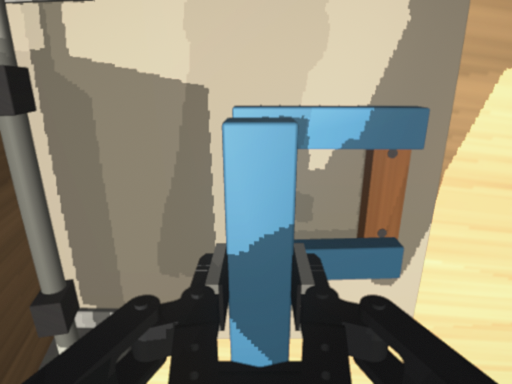

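```bash
python3 -m inch '[[1,3.5,-5,-30,0,0,0],[1,0,0,-30,0,0,0],[1,0,0,-18,0,0,0],[1,0,0,-7,0,0,0],[1,0,0,0,0,0,0],[1,0,0,0,0,0,0],[-0.1,0,0,0,0,0,0],[-0.1,0,0,0,0,0,0],[-0.1,0,0,0,0,0,0],[-0.1,0,0,30,0,0,0],[-0.1,0,0,41,0,0,0],[-0.1,0,0,25,0,0,0]]' && python3 look.py
```

```text
clock: 10.43
position: [0.6546, -0.0616, 0.1806]
orientation: [-0.055, 0.999, -0.0, 0.001]
wrist_force: [1.4, -0.2, 0.9]
opening: 0.553
grip_force: 0.0
10.4333 [654.6 -61.6 180.6] ydir 96.3 op 0.55
cam 0.298 [ 0.57018672 -0.0707697   0.29829165]
blue [647.7  -7.1] [144. 141.] 5.8 53.0 (312, 178) [598.    8.8]
brown [643.3  48.4] [79. 31.] 6.2 32.1 (384, 184) [640.6  47.3]
```

```bash
python3 -m inch '[[-0.1,-5,36,0,0,0,-1.4],[-0.1,-5,36,0,0,0,-1.4],[-0.1,-5,36,0,0,0,-1.4],[-0.1,-5,36,0,0,0,-1.4],[-0.1,-5,36,0,0,0,-1.4],[-0.1,-5,36,0,0,0,-1.4],[-0.1,-5,36,0,0,0,-1.4],[-0.1,-5,36,0,0,0,-1.4],[-0.1,-5,36,0,0,0,-1.4],[-0.1,-5,36,0,0,0,-1.4],[-0.1,-4,6,0,0,0,0],[-0.1,0,0,0,0,0,0]]' && python3 -m inch '[[-0.1,0,0,0,0,0,0]]' && python3 look.py
```

```text
clock: 11.48
position: [0.5976, 0.3096, 0.1769]
orientation: [0.064, 0.998, 0.001, -0.001]
wrist_force: [0.1, -0.5, 0.2]
opening: 0.548
grip_force: 0.0
clock: 11.57
position: [0.5995, 0.3048, 0.1773]
orientation: [0.067, 0.998, -0.0, -0.0]
wrist_force: [0.5, -1.1, -0.1]
opening: 0.554
grip_force: 0.0
11.5667 [599.5 304.8 177.3] ydir 82.4 op 0.55
cam 0.295 [0.51561618 0.31591362 0.29515284]
blue [599.7 304.3] [139.  29.] -7.3 20.2 (259, 174) [591.3 304.9]
blue [695.1  50.9] [35. 31.] -85.3 51.8 (12, 317) [695.1  55.6]
brown [657.7  51. ] [107.  33.] 6.0 30.1 (20, 271) [662.1  60.7]
brown [768.6 508.6] [70.  5.] -76.5 31.6 (476, 317) [768.7 508.2]
```

```bash
python3 -m inch '[[-0.1,0,0,-40,0,0,0],[-0.1,0,0,-40,0,0,0],[-0.1,0,0,-40,0,0,0],[-0.1,0,0,-28,0,0,0],[-0.1,0,0,0,0,0,0],[1,0,0,0,0,0,0],[1,0,0,0,0,0,0],[1,0,0,0,0,0,0],[1,0,0,0,0,0,0],[1,0,0,25,0,0,0],[1,0,0,41,0,0,0],[1,0,0,41,0,0,0]]' && python3 -m inch '[[1,4,-25,31,0,0,1.4],[1,4,-25,0,0,0,1.4],[1,4,-26,0,0,0,1.4],[1,4,-26,0,0,0,1.4],[1,4,-26,0,0,0,1.4],[1,4,-26,0,0,0,1.4],[1,4,-26,0,0,0,1.4],[1,4,-26,0,0,0,1.4],[1,5,-26,0,0,0,1.4],[1,5,-25,0,0,0,1.4],[1,0,0,0,0,0,0],[1,0,0,0,0,0,0]]' && python3 look.py; python3 - <<'E'
from h import *
f=np.load("wrist.npz");P=f["P"]
for c in (258,): print(np.round(P[100:260:10,c]*1000,0).tolist())
E
```

```text
clock: 12.62
position: [0.5989, 0.3039, 0.1372]
orientation: [0.067, 0.998, -0.001, -0.001]
wrist_force: [1.1, 0.2, 0.1]
opening: 0.336
grip_force: 61.6
clock: 13.62
position: [0.6422, 0.045, 0.1683]
orientation: [-0.053, 0.999, -0.0, 0.001]
wrist_force: [-0.6, 0.7, -0.5]
opening: 0.335
grip_force: 61.6
13.6167 [642.2  45.  168.3] ydir 96.0 op 0.33
cam 0.286 [0.55785942 0.03611498 0.28609249]
brown [654.7 -48.7] [79.  7.] 5.7 32.0 (146, 185) [649.4 -48.8]
[[571.0, 36.0, 35.0], [577.0, 37.0, 52.0], [572.0, 37.0, 157.0], [576.0, 37.0, 158.0], [580.0, 38.0, 159.0], [584.0, 38.0, 157.0], [588.0, 39.0, 159.0], [592.0, 39.0, 158.0], [596.0, 40.0, 157.0], [600.0, 40.0, 159.0], [605.0, 40.0, 159.0], [609.0, 41.0, 159.0], [614.0, 41.0, 159.0], [618.0, 42.0, 159.0], [624.0, 42.0, 158.0], [628.0, 43.0, 159.0]]
```

```bash
python3 -m inch '[[1,-0.5,1,-30,0,0,0],[1,0,0,-30,0,0,0],[1,0,0,-18,0,0,0],[1,0,0,-7,0,0,0],[1,0,0,0,0,0,0],[1,0,0,0,0,0,0],[-0.1,0,0,0,0,0,0],[-0.1,0,0,0,0,0,0],[-0.1,0,0,0,0,0,0],[-0.1,0,0,30,0,0,0],[-0.1,0,0,41,0,0,0],[-0.1,-10,0,41,0,0,0]]' && python3 -m inch '[[-0.1,-38,0,20,0,0,0],[-0.1,-38,0,20,0,0,0],[-0.1,-20,0,0,0,0,0],[-0.1,0,0,0,0,0,0]]'
python3 - <<'E'
from h import *
for c in("wrist","scene"):
    m=ctrl.camera_model(c); im,d,P=shot(c); 
    for r in top_rects(im,P,m,(95,125),(.04,.09),100,60): print(c,*r)
    if c=="wrist": cv2.imwrite("pics/w4.png",im[...,::-1])
    M=(abs(P[...,2]-.072)<.006)&(abs(P[...,0]-.648)<.12)&(abs(P[...,1])<.12)&(im[...,2].astype(int)>im[...,0]+15)
    n,l,st,_=cv2.connectedComponentsWithStats(M.astype(np.uint8))
    for i in range(1,n):
        if st[i,4]>80: print(c,"top",cv2.minAreaRect((P[l==i][:,:2]*1000).astype(np.float32)))
E
```

```text
clock: 14.67
position: [0.6319, 0.0485, 0.1946]
orientation: [-0.055, 0.999, -0.0, -0.0]
wrist_force: [1.7, -0.5, 0.6]
opening: 0.548
grip_force: 0.0
clock: 15.0
position: [0.5345, 0.0487, 0.2344]
orientation: [-0.055, 0.998, 0.001, 0.0]
wrist_force: [-0.3, -0.6, -0.2]
opening: 0.548
grip_force: 0.0
wrist [646.   -4.7] [140. 139.] -83.4 71.4 (198, 255) [628.6  36.8]
wrist top ((634.04833984375, -60.978858947753906), (101.6991958618164, 30.95131492614746), 6.648303508758545)
wrist top ((639.7379760742188, 50.08221435546875), (139.4686737060547, 29.930795669555664), 6.428226947784424)
scene [  969.3 -1356.5] [73. 24.] 2.7 57.6 (6, 121) [  974.9 -1356.2]
scene [648.2  -3.7] [143. 140.] -83.6 69.3 (231, 242) [644.9 -37.9]
scene [1037.1   57. ] [77. 31.] -16.3 50.9 (151, 330) [1039.1   67.4]
scene top ((654.8388671875, -57.84153747558594), (141.37310791015625, 34.1937141418457), 4.852534770965576)
scene top ((641.99365234375, 50.72673797607422), (138.5264434814453, 33.27318572998047), 4.590903282165527)
```

View pics/w4.png

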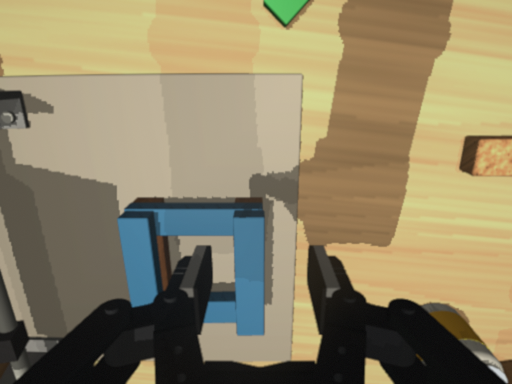

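```bash
python3 -m inch '[[-0.1,-22,-25,5,0,0,0],[-0.1,-22,-25,5,0,0,0],[-0.1,-22,-25,5,0,0,0],[-0.1,-19,-28,5,0,0,0],[-0.1,0,-36,0,0,0,0],[-0.1,0,-36,0,0,0,0],[-0.1,0,-36,0,0,0,0],[-0.1,0,-36,0,0,0,0],[-0.1,0,-36,0,0,0,0],[-0.1,0,-37,0,0,0,0],[-0.1,0,0,0,0,0,0],[-0.1,0,0,0,0,0,0]]' && python3 look.py w5.png; python3 - <<'E'
from h import *
f=np.load("wrist.npz");im,P=f["im"],f["P"];h=cv2.cvtColor(im,cv2.COLOR_RGB2HSV)
M=((h[...,0]<6)|(h[...,0]>172))&(h[...,1]>140)&(P[...,2]>.12)&(P[...,2]<.18)
Q=P[M]*1000; print(M.sum(),np.percentile(Q,[2,50,98],axis=0).round(1))
r=cv2.minAreaRect(Q[:,:2].astype(np.float32));print(r)
E
```

```text
clock: 16.1
position: [0.4528, -0.2745, 0.2521]
orientation: [-0.052, 0.999, -0.001, -0.001]
wrist_force: [0.6, 1.7, 0.3]
opening: 0.55
grip_force: 0.0
16.1 [ 452.8 -274.5  252.1] ydir 96.0 op 0.55
cam 0.37 [ 0.36878465 -0.2831682   0.37008956]
blue [620. -22.] [126. 104.] 88.6 53.2 (474, 315) [586.7  -4.7]
brown [591.1 -75.4] [40. 20.] -42.2 22.8 (405, 284) [585.1 -76.4]
brown [650.3  44.8] [64. 23.] 6.3 31.7 (478, 331) [647.8  42. ]
red [ 450.2 -271.1] [27. 25.] -82.9 156.6 (264, 202) [ 448.3 -271.5]
1285 [[ 437.3 -284.7  146.8]
 [ 447.2 -271.6  156.1]
 [ 461.2 -258.8  159.5]]
((451.7461242675781, -271.0614013671875), (28.630556106567383, 28.434364318847656), 5.030099868774414)
```

View pics/w5.png

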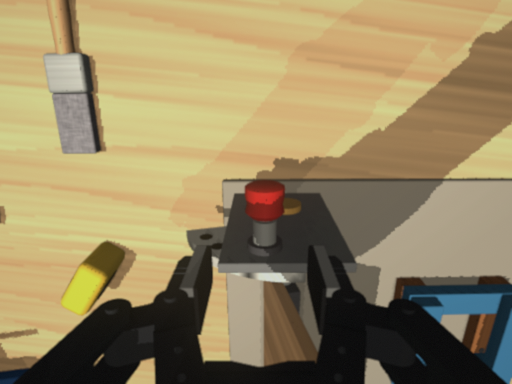

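```bash
python3 -m inch '[[-0.1,-1.5,0,-30,0,0,0],[-0.1,0,0,-30,0,0,0],[-0.1,0,0,-25,0,0,0],[-0.1,0,0,-19,0,0,0],[-0.1,0,0,0,0,0,0],[1,0,0,0,0,0,0],[1,0,0,0,0,0,0],[1,0,0,0,0,0,0],[1,0,0,0,0,0,0],[1,0,0,0,0,0,0],[1,0,0,0,0,0,0]]' 100
```

```text
clock: 17.07
position: [0.452, -0.2712, 0.1495]
orientation: [-0.055, 0.998, 0.0, 0.001]
wrist_force: [0.4, 3.0, 1.0]
opening: 0.325
grip_force: 99.4
```

```bash
python3 -m inch '[[1,-4,-0.4,0,0,0,0],[1,-4,-0.4,0,0,0,0],[1,-3,-0.3,0,0,0,0],[1,-2,-0.3,0,0,0,0],[1,-1,-0.1,0,0,0,0],[1,0,0,0,0,0,0]]'
```

```text
clock: 17.57
position: [0.4409, -0.2724, 0.1496]
orientation: [-0.056, 0.998, -0.001, 0.003]
wrist_force: [13.7, 2.8, -11.0]
opening: 0.321
grip_force: 99.0
```

```bash
python3 -m inch '[[1,-2,-0.2,0,0,0,0],[1,-1.5,-0.2,0,0,0,0],[1,0,0,0,0,0,0],[1,0,0,0,0,0,0]]'; python3 -m inch '[[1,-1,-0.1,0,0,0,0],[1,0,0,0,0,0,0],[1,0,0,0,0,0,0]]'
```

```text
clock: 17.9
position: [0.4381, -0.2728, 0.1496]
orientation: [-0.056, 0.998, -0.001, 0.004]
wrist_force: [15.4, 3.2, -10.8]
opening: 0.323
grip_force: 99.4
clock: 18.15
position: [0.4379, -0.2728, 0.1496]
orientation: [-0.056, 0.998, -0.001, 0.004]
wrist_force: [17.9, 4.1, -13.8]
opening: 0.318
grip_force: 99.6
```

```bash
for i in 1 2 3 4 5 6; do python3 -m inch '[[1,0,0,0,0,0,0],[1,0,0,0,0,0,0],[1,0,0,0,0,0,0],[1,0,0,0,0,0,0],[1,0,0,0,0,0,0],[1,0,0,0,0,0,0],[1,0,0,0,0,0,0],[1,0,0,0,0,0,0],[1,0,0,0,0,0,0],[1,0,0,0,0,0,0],[1,0,0,0,0,0,0],[1,0,0,0,0,0,0]]' | egrep 'clock|posi|wrist'; done; python3 - <<'E'
from h import *
im,d,P=shot("scene"); cv2.imwrite("pics/s2.png",cv2.resize(im[60:330,100:460,::-1],(800,600)))
for r in ctrl.spot_in("scene","board_mid")[:2]: print(r["p"],r["xyz"])
M=(abs(P[...,0]-.66)<.1)&(abs(P[...,1]+.06)<.13)
k=M&(P[...,2]>.06); Q=P[k]; A=np.c_[Q[:,:2],np.ones(len(Q))]; c=np.linalg.lstsq(A,Q[:,2],rcond=None)[0]
print(k.sum(),Q[:,2].mean(),np.degrees(np.arctan(c[:2])))
E
```

```text
clock: 19.15
position: [0.4379, -0.2728, 0.1496]
wrist_force: [17.5, 2.8, -13.8]
clock: 20.15
position: [0.4379, -0.2728, 0.1496]
wrist_force: [17.8, 3.6, -14.2]
clock: 21.15
position: [0.4379, -0.2727, 0.1496]
wrist_force: [18.7, 3.5, -12.8]
clock: 22.15
position: [0.4379, -0.2728, 0.1496]
wrist_force: [18.0, 2.9, -13.1]
clock: 23.15
position: [0.4378, -0.2728, 0.1496]
wrist_force: [18.6, 2.9, -14.4]
clock: 24.15
position: [0.4379, -0.2727, 0.1496]
wrist_force: [18.5, 3.1, -13.8]
3399 0.08531101640646246 [0.61621005 0.15369665]
```

View pics/s2.png

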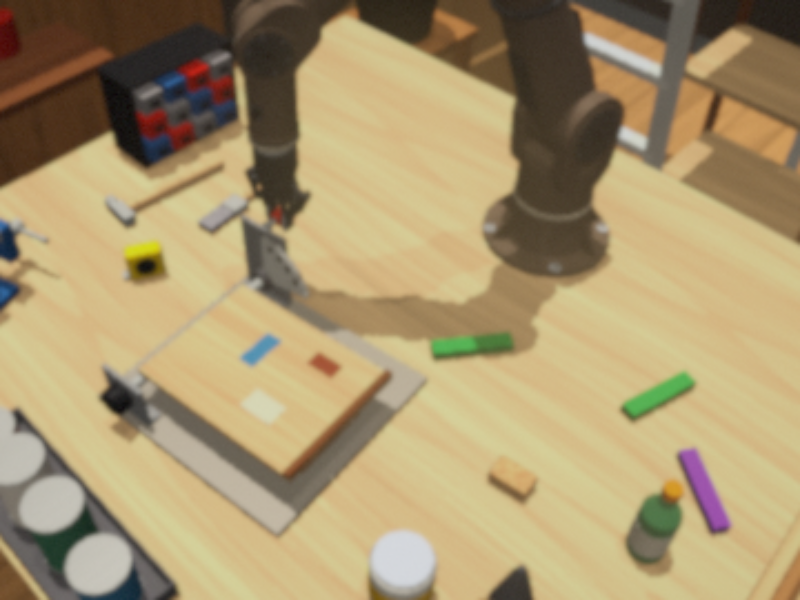

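The board lies level, its top at z = 85 mm against an expected 84 mm. The gripper still holds the knob at its stop, at about (275,215), and nothing else has moved.

```bash
python3 -c "
from plant import ctrl
print(ctrl.sign_off())"
```

```text
the job is handed in; nothing more can be done
None
```

The crib is finished with the three blue slats, the board has come down level onto it, and the job was handed in at about 24 s with the plunger still held fully back; no verdict was returned.

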